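# Set the microscope light base to the cross mask and open its shutter

## Task

On the microscope light base, push the upright tab of the black selector ring round until it points squarely at the round plate with the cross on it; then press the white shutter button on its front corner all the way down and let it come up again. Only push with the fingertips or the outside of the fingers: pinch and lift nothing, push the tab gently, keep off the button until the tab points at the cross, and leave the dish on the stage and the other things on the table where they are.

Things in the scene. Friction and masses are not known exactly. Their poses are not given: they have to be found in the camera images.
- light_base: grey light base fixed to the table, 45 mm high: a round housing of radius 148 mm whose near half is squared out by a block 296 mm wide reaching 100 mm toward the robot. Origin under the stage axis at table height; x from there to the far side, y to its left, z up
- stage_centre (a point): centre of the top of the round stage (80 mm across, 58 mm above the table) in the middle of the light base; the black selector ring (radius 68 mm, top 54 mm above the table) turns about the vertical axis through this point
- tab (a point): centre of the ring's upright tab, 86 mm from the axis, 72 mm above the table. Tab: 24 mm long radially (74 to 98 mm), 12 mm wide along the turning, free from 54 to 92 mm height, white pointer line on top. Axes: x outward, where it points; y anticlockwise; z up. Turns stiffly (about 2 N at the tab) and stays where left, no clicks. Under its path: flat housing at 45 mm, plates beyond 104 mm radius
- selector (a joint): angle of the selector ring, rad: 0 when the tab points along the base's x axis (far side), growing anticlockwise seen from above; stops at -1.75 and 1.75; it starts near 0, between the two middle plates
- mark_cross_c (a point): centre of the top of the black round plate (38 mm across, 2 mm thick, 47 mm above the table) with a white plus-shaped cross on it. Four such plates lie fixed on the housing 123 mm from the stage axis, at 72, 36, -36 and -72 degrees from the base's x axis; which mark lies where varies
- mark_bar_c (a point): centre of the like plate with a single white bar
- mark_square_c (a point): centre of the like plate with a white square
- mark_ring_c (a point): centre of the like plate with a white ring
- shutter_top (a point): centre of the top of the white round shutter button, 24 mm across, in a grey round housing (40 mm across, 12 mm high) fixed on one of the two near corners of the light base (left or right varies), 118 mm from the stage axis, 67 mm above the table when up; it goes straight down
- shutter (a joint): travel of the shutter button, m: 0 up, 0.006 fully down; a spring returns it, about 4 N when fully down
- dimmer_top (a point): centre of the top of a black round brightness knob (27 mm across, 65 mm above the table) fixed on the other near corner; it does not move and is not needed
- stage_dish: loose covered petri dish, 60 mm across, 13 mm high, on the stage; origin at the centre of its underside
- side_dish: loose covered petri dish, 90 mm across, 14 mm high, on the table left of and beyond the base; origin at the centre of its underside
- flat_tin: loose flat round tin, 114 mm across, 17 mm high, on the table right of the base; origin at the centre of its underside
- lens: loose black hand lens, 127 x 52 x 9 mm, on the table near the right front; origin at the centre of its underside, lens toward its x
- felt_pen: loose felt pen, 135 mm long, 17 mm thick, on the table at the left front; origin at the middle of its underside, length along its y
- dropper: loose amber dropper bottle, 34 mm across, 102 mm high, standing on the table at the right rear; origin at the centre of its underside

How it is judged:
On the way, in this order (a step that is already met when the one before it is completed fails the run):
1. the tab points at the cross and has stopped, with the button up (y of mark_cross_c in the frame of tab between -0.012 and 0.012 m and x of mark_cross_c in the frame of tab above 0 m and velocity of joint selector between -0.1 and 0.1 rad/s and value of joint shutter below 0.0015 m), for 0.3 s.
2. the shutter button is pressed down (y of mark_cross_c in the frame of tab between -0.012 and 0.012 m and x of mark_cross_c in the frame of tab above 0 m and value of joint shutter above 0.0045 m), for 0.05 s.
At the end, for the whole second after the job is handed in: the tab's centre line passes within 12 mm (about 6 degrees) of the centre of the cross plate and the ring is at rest; the button has been pressed after that and is up again (within 1.5 mm); the dish on the stage is within 8 mm and the other loose things within 20 mm of where they began (y of mark_cross_c in the frame of tab between -0.012 and 0.012 m and x of mark_cross_c in the frame of tab above 0 m and velocity of joint selector between -0.05 and 0.05 rad/s and value of joint shutter below 0.0015 m and distance of stage_dish from where it was at the start of the episode below 0.008 m and distance of each of side_dish, flat_tin, lens, felt_pen, dropper from where it was at the start of the episode below 0.02 m); the robot touches nothing.
It fails at once if the shutter button is pressed (over 3 mm) while the tab does not point at the cross (value of joint shutter above 0.003 m and not (y of mark_cross_c in the frame of tab between -0.012 and 0.012 m and x of mark_cross_c in the frame of tab above 0 m)).
It fails at once if the tab is pinched or shoved hard: over 25 N in all between the fingers and the light base with its ring (contact force between the fingers and light_base above 25 N).
It fails at once if the dish on the stage is shifted more than 8 mm or lifted (distance of stage_dish from where it was at the start of the episode above 0.008 m).
It fails at once if another loose thing is shifted more than 20 mm or lifted (distance of any of side_dish, flat_tin, lens, felt_pen, dropper from where it was at the start of the episode above 0.02 m).
It also fails if it takes over 54 s, if anything falls off the work surface, if the arm or the gripper's body presses on something with over 40 N, if the wrist force passes 120 N, or if a joint passes its speed limit or range.

## Robot

A 6-joint arm with a two-finger parallel gripper is mounted at the origin on a cart in front of the work surface, level with it; the furniture and walls round the work are solid. World frame = base frame: x ahead of the robot, y to its left, z up, the work surface at z = 0. Lengths are in m, angles in rad, forces in N, time in s.
With the tool pointing down it reaches from about 0.375 to 0.825 m from the base axis. Payload 5.5 kg.
Tool frame: the origin (TCP) lies on the mounting face of the last link; the fingertips stand 173 mm ahead of it and the grasp point (between the pads) lies 155 mm ahead of it; y points along the fingers, z is the direction in which the jaws open and shut, and the axes are right-handed (so a half turn about y gives the same grasp; the last joint's range is limited). The gripper opens to 85 mm and grips with 20 to 120 N. Pads are 22 mm wide; open, the fingers measure 114 mm over their backs; the gripper's body (76 mm by 85 mm) begins 54 mm behind the grasp point. The pads swing forward as they close: fully open they stand 13 mm farther back than shut.
Start: joints at [1.199, 0.314, -0.047, 1.21, 0, 1.571], TCP at [0.218, 0.559, 0.405] pointing down, gripper open.
Joint ranges: [-2.67, 2.67], [-0.69, 1.73], [-1.03, 1.25], [-2.08, 2.16], [-1.42, 1.45], [-3.14, 3.14]. Speed limits (rad/s): [2.39, 2.39, 3.01, 3.14, 3.14, 3.14].

## Interface

Orientations are given as a 3x3 rotation matrix whose columns are the frame's x, y, z axes.
In Python, from station import bot gives the robot as it stands.
- The arm moves only by the tool jog_arm, never from a script. Its argument "plan" is a list of rows, each a list of 7 numbers: the shift along the tool's x, y, z in mm, then the turn, a rotation vector about the tool's x, y, z in units of 8 degrees (1.0 is 8 degrees), then the finger opening in mm, from 0 to 85.4. In form: [[tx, ty, tz, ax, ay, az, gripper], ...]. A call has 1 to 8 rows; each row is the pose to reach, as a shift and turn from the pose commanded when the call began, along the tool's axes at that moment; what a row does not reach only later rows make up. A row lasts 1/10 s, in which the tool goes at most 50 mm and 8.59 degrees, less where a joint would pass 70% of its speed; a pose out of reach is approached as far as the arm can. A call with a gripper value outside its range is refused whole. The fingers move at their own pace and stop on an object; the grip force is fixed at half the most. Time passes only in rows, so rows that repeat a pose let the fingers close. It gives the time, the measured TCP pose, the force and the opening at its end, in the units of the state.
- bot.read_state(): the state, without advancing time (a new reading comes with each control period).
- bot.camera(name): name is "scene" or "top" or "wrist"; returns the picture (400x640x3 uint8, red, green, blue); there is no depth.
- bot.get_calibration(name): a dict with "K" (3x3 intrinsics, pixels), "R" (3x3) and "t" (3): a world point X has camera coordinates R X + t. Camera axes: x right, y down, z forward; pixel columns grow to the right and rows downward; lengths in m; the calibration is good to about 2 mm. A picture is of the moment at which its call begins: read the wrist's pose just before it. get_calibration takes no time and is no camera call; for the wrist camera it gives the pose at the moment of the call.
- bot.job_done(): hands the job in, once; it reports no verdict.
The state is a dict: "time": time; "joints": joint angles; "dq": joint speeds; "joint_efforts": joint torques, N m; "tool_pos": TCP position; "eef_rot": TCP orientation; "contact_force": force on the tool from outside, world axes, zero at the start; "wrist_torque": the same for the moment, N m; "finger_gap": finger opening in m.
Only numpy, scipy, OpenCV 4.12 (cv2) and the standard library are available. Lean on these libraries where they do the work, as an engineer would, in place of code of your own. Each camera call takes 0.05 s, during which the arm holds its last target.

## Working session

There is one attempt and no reset: what is moved stays moved. The work goes in short steps, Python scripts to look and compute and a tool call to move; the robot and the scene stay as the last step left them, time stands still between calls to the robot, and variables do not carry over. Pictures are saved under pics/ and viewed, and the job is handed in when it is done.

Besides the shell and the picture viewer there is one more tool, called after ">>>" as a command line: name --pt "numbers of a row" for each row, then --argument value for the rest. jog_arm: Moves the arm, as the interface text tells. Its arguments: {"type":"object","properties":{"plan":{"type":"array"}},"required":["plan"]}

```bash
ls; mkdir -p pics; python3 - <<'E'
from station import bot
import cv2,numpy as np
np.set_printoptions(precision=4,suppress=True)
s=bot.read_state()
for k,v in s.items(): print(k,np.array(v))
for n in ["top","scene"]:
    im=bot.camera(n); cv2.imwrite(f"pics/{n}0.png",im[:,:,::-1])
    c=bot.get_calibration(n); print(n,c)
E
```

```text
pics
time 0.0
joints [ 1.199   0.3142 -0.0481  1.2102 -0.      1.5708]
dq [ 0.0009 -0.0003  0.0028 -0.004  -0.001  -0.0006]
joint_efforts [  0.0017 -53.9595  33.9746   0.0193  -0.0001  -0.    ]
tool_pos [0.2179 0.5588 0.4038]
eef_rot [[ 0.9317 -0.0006  0.3633]
 [-0.3633 -0.0016  0.9317]
 [ 0.     -1.     -0.0017]]
contact_force [-0.4668 -0.3902  0.2652]
wrist_torque [-0.0145  0.0258 -0.0018]
finger_gap 0.08539228149663214
top {'K': array([[361.4422,   0.    , 322.5016],
       [  0.    , 361.4422, 196.4624],
       [  0.    ,   0.    ,   1.    ]]), 'R': array([[ 0.0168, -0.9996, -0.0246],
       [-0.9898, -0.0132, -0.142 ],
       [ 0.1416,  0.0268, -0.9896]]), 't': array([0.0295, 0.5117, 0.8834])}
scene {'K': array([[484.4546,   0.    , 325.6782],
       [  0.    , 484.4546, 200.605 ],
       [  0.    ,   0.    ,   1.    ]]), 'R': array([[ 0.633 , -0.7742,  0.0004],
       [-0.4659, -0.3813, -0.7985],
       [ 0.6183,  0.5052, -0.602 ]]), 't': array([-0.3147,  0.3432,  1.2208])}
```

View pics/top0.png

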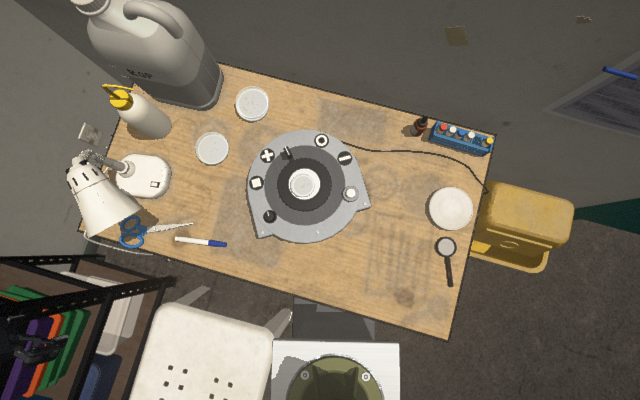

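View pics/scene0.png

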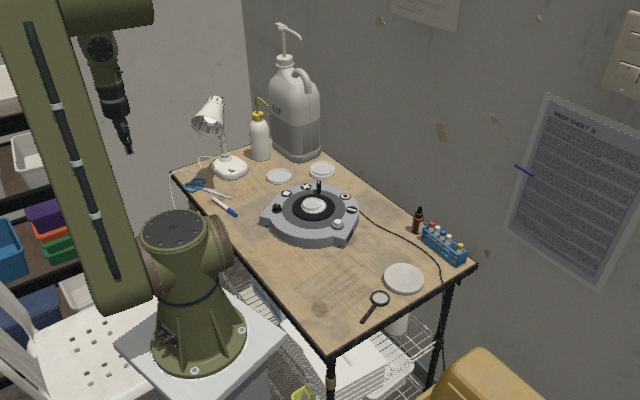

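```bash
python3 - <<'E'
import cv2
im=cv2.imread('pics/top0.png')
cv2.imwrite('pics/top0z.png',cv2.resize(im[120:250,235:380],None,fx=4.5,fy=4.5,interpolation=cv2.INTER_CUBIC))
im=cv2.imread('pics/scene0.png')
cv2.imwrite('pics/scene0z.png',cv2.resize(im[160:260,250:370],None,fx=6,fy=6,interpolation=cv2.INTER_CUBIC))
E
```

```text
(no output)
```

View pics/top0z.png

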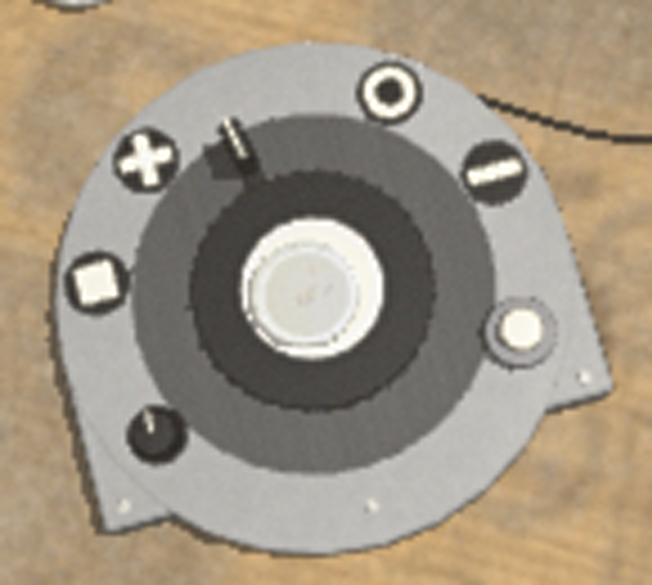

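View pics/scene0z.png

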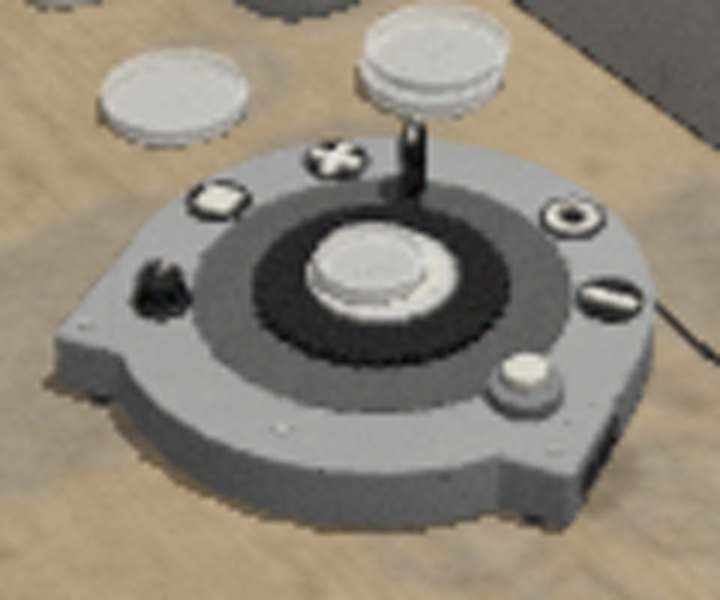

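The cross plate is next to the tab, on its left (crop 146,160, which is full-image pixel ~267,156). The tab top is at crop ~(233,138), the white button is on the right near corner, and the knob is on the left. Next I'll measure these by blob centroids and ray casts.

```bash
cat > h.py <<'E'
import numpy as np,cv2
from station import bot
np.set_printoptions(precision=4,suppress=True)
def ray(c,u,v,z):
    K,R,t=map(np.array,(c['K'],c['R'],c['t']))
    C=-R.T@t; d=R.T@np.linalg.inv(K)@np.array([u,v,1.]); return C+d*(z-C[2])/d[2]
def proj(c,X):
    p=np.array(c['K'])@(np.array(c['R'])@np.array(X)+np.array(c['t'])); return p[:2]/p[2]
E
python3 - <<'E'
from h import *
c=bot.get_calibration('top')
im=cv2.imread('pics/top0.png'); o=np.array([235,120])
g=im.max(axis=2).astype(int)
def blob(u,v,r,lo,hi):
    u0,v0=int(round(u)),int(round(v)); w=g[v0-r:v0+r+1,u0-r:u0+r+1]
    m=(w>=lo)&(w<hi); ys,xs=np.nonzero(m); return u0-r+xs.mean(),v0-r+ys.mean(),m.sum()
P={}
for n,(x,y),z,lo,hi,r in [('cross',(146,160),.047,190,256,5),('square',(97,283),.047,190,256,5),('ring',(389,91),.047,0,90,9),('ring_w',(389,91),.047,190,256,7),('bar',(495,171),.047,190,256,6),('btn',(521,329),.067,200,256,5),('tabtop',(233,138),.092,150,256,5)]:
    u,v=x/4.5+235-.4,y/4.5+120-.4
    b=blob(u,v,r,lo,hi); P[n]=ray(c,b[0],b[1],z); print(n,(u,v),b,P[n])
ang=dict(cross=36,square=72,ring_w=-36,bar=-72)
A=[];B=[]
for n,a in ang.items():
    a=np.radians(a); A.append([.123*np.cos(a),.123*np.sin(a)]); B.append(P[n][:2])
A=np.array(A);B=np.array(B)
am,bm=A.mean(0),B.mean(0); H=(A-am).T@(B-bm)
th=np.arctan2(H[0,1]-H[1,0],H[0,0]+H[1,1]); R=np.array([[np.cos(th),-np.sin(th)],[np.sin(th),np.cos(th)]])
t=bm-R@am; print('base',t,np.degrees(th),'res',(B-(A@R.T+t))*1000)
for n in ['btn','tabtop']:
    q=R.T@(P[n][:2]-t); print(n,q,np.hypot(*q),np.degrees(np.arctan2(q[1],q[0])))
print('cross',t+R@A[0])
# image-level check w/ scene camera
cs=bot.get_calibration('scene')
for n in P: print(n,(proj(cs,P[n])-[250,160])*6)
print('stage',proj(cs,[*t,.058]))
E
```

```text
cross (267.0444444444445, 155.15555555555554) (np.float64(267.0), np.float64(155.01724137931035), np.int64(58)) [0.6154 0.1814 0.047 ]
square (256.15555555555557, 182.48888888888888) (np.float64(255.9516129032258), np.float64(182.30645161290323), np.int64(62)) [0.5438 0.2068 0.047 ]
ring (321.0444444444445, 139.82222222222222) (np.float64(320.6111111111111), np.float64(141.91666666666666), np.int64(36)) [0.6515 0.0442 0.047 ]
ring_w (321.0444444444445, 139.82222222222222) (np.float64(321.7887323943662), np.float64(140.42253521126761), np.int64(71)) [0.6555 0.0412 0.047 ]
bar (344.6, 157.6) (np.float64(344.75), np.float64(158.25), np.int64(36)) [ 0.609  -0.0182  0.047 ]
btn (350.3777777777778, 192.7111111111111) (np.float64(350.7741935483871), np.float64(192.48387096774192), np.int64(62)) [ 0.5177 -0.0331  0.067 ]
tabtop (286.3777777777778, 150.26666666666665) (np.float64(285.36170212765956), np.float64(147.7659574468085), np.int64(47)) [0.6224 0.1286 0.092 ]
base [0.5399 0.0837] 16.0890482218024 res [[-0.0326  0.6   ]
 [-0.1271  0.1693]
 [-0.0415 -0.6542]
 [ 0.2013 -0.1151]]
btn [-0.0537 -0.1061] 0.11889246719792043 -116.84557251989658
tabtop [0.0917 0.0202] 0.09388651329585337 12.426522359573509
cross [0.6154 0.1808]
cross [339.6039 156.0151]
square [221.7101 196.395 ]
ring [568.1818 217.291 ]
ring_w [576.7818 215.9887]
bar [612.3463 297.5146]
btn [529.711  363.4108]
tabtop [417.6414 119.0815]
stage [313.9636 204.7802]
```

```bash
cat >> h.py <<'E'
T=np.array([0.5399,0.0837]); TH=np.radians(16.09)
def base(r,deg):
    a=TH+np.radians(deg); return T+r*np.array([np.cos(a),np.sin(a)])
def shift(tipxy,tipz,L=.173):
    s=bot.read_state(); R=np.array(s['eef_rot']); p=np.array(s['tool_pos'])
    tip=p+R[:,1]*L
    d=R.T@(np.array([*tipxy,tipz])-tip)
    print('tip',tip,'yaw',np.degrees(np.arctan2(R[1,0],R[0,0])),'shift mm',d*1000,'F',np.array(s['contact_force']),'gap',s['finger_gap'],'t',s['time'],'q',np.array(s['joints']))
E
python3 - <<'E'
from h import *
c=bot.get_calibration('top'); cs=bot.get_calibration('scene')
for nm,cc,px in [('top',c,(234/4.5+235-.4,138/4.5+120-.4)),('scene',cs,(250+415/6-.4,160+121/6-.4))]:
    q=ray(cc,*px,.092)[:2]-T; print(nm,np.hypot(*q),np.degrees(np.arctan2(q[1],q[0])-TH))
print(base(.086,-26)); shift(base(.086,-26),.2)
shift([0.42,0.30],.23)
E
```

```text
top 0.08682035380638777 12.557501752961038
scene 0.0938473631093348 14.193717471408902
[0.6246 0.0689]
tip [0.2178 0.5585 0.2309] yaw -21.30368370054264 shift mm [ 556.9263   31.4111 -308.2981] F [-0.9028 -0.87   -0.1887] gap 0.08490077762692239 t 0.1 q [ 1.199   0.3141 -0.048   1.2102  0.      1.5708]
tip [0.2178 0.5585 0.2309] yaw -21.30368370054264 shift mm [ 282.3298    1.198  -167.3745] F [-0.9028 -0.87   -0.1887] gap 0.08490077762692239 t 0.1 q [ 1.199   0.3141 -0.048   1.2102  0.      1.5708]
```

>>> jog_arm --pt "35 0 -21 0 0.5 0 0" --pt "70 0 -42 0 1 0 0" --pt "105 0 -63 0 1.5 0 0" --pt "140 0 -84 0 2.1 0 0" --pt "175 0 -105 0 2.1 0 0" --pt "210 0 -126 0 2.1 0 0" --pt "245 0 -147 0 2.1 0 0" --pt "280 0 -167 0 2.1 0 0"

```text
time: 0.9
tool_pos: [0.4183, 0.3, 0.404]
eef_rot: [[0.787, -0.002, 0.617], [-0.617, -0.001, 0.787], [-0.001, -1.0, -0.002]]
contact_force: [0.7, 0.6, -0.6]
finger_gap: 0.0
```

```bash
python3 - <<'E'
from h import *
shift(base(.086,-26),.2)
E
```

```text
tip [0.418  0.2998 0.231 ] yaw -38.08002441617563 shift mm [305.0612  30.8647 -54.3166] F [ 0.7268  0.5983 -0.5638] gap 4.353022463973439e-05 t 0.9 q [ 0.6221  0.1549 -0.2513  1.1665  0.0001  1.2868]
```

>>> jog_arm --pt "40 0 -7 0 0 0 0" --pt "84 0 -15 0 0 0 0" --pt "128 0 -23 0 0 0 0" --pt "172 0 -31 0 0 0 0" --pt "216 8 -38 0 0 0 0" --pt "260 18 -46 0 0 0 0" --pt "305 30 -54 0 0 0 0" --pt "305 31 -54 0 0 0 0"

```text
time: 1.7
tool_pos: [0.627, 0.0669, 0.3709]
eef_rot: [[0.784, -0.002, 0.621], [-0.621, -0.002, 0.784], [-0.0, -1.0, -0.003]]
contact_force: [-1.0, 0.8, 0.2]
finger_gap: 0.0002
```

```bash
python3 - <<'E'
from h import *
shift(base(.086,-26),.15)
for n in ['top','scene','wrist']:
    im=bot.camera(n)[:,:,::-1]
    if n=='top': im=cv2.resize(im[110:250,225:385],None,fx=4,fy=4,interpolation=2)
    if n=='scene': im=cv2.resize(im[120:260,230:390],None,fx=4,fy=4,interpolation=2)
    cv2.imwrite(f'pics/{n}1.png',im)
E
```

```text
tip [0.6266 0.0666 0.1979] yaw -38.410620665980574 shift mm [-3.0062 47.8583  0.7191] F [-0.9754  0.7558  0.1768] gap 0.0001587290119755252 t 1.7 q [ 0.1067  0.3864 -0.0218  1.1648 -0.0017  0.7771]
```

View pics/scene1.png

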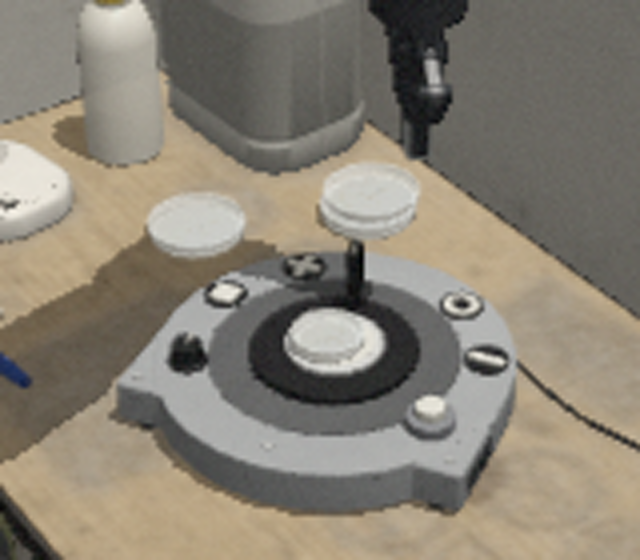

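View pics/wrist1.png

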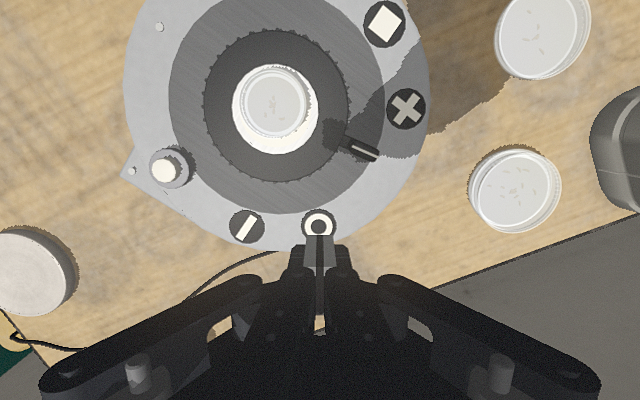

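View pics/top1.png

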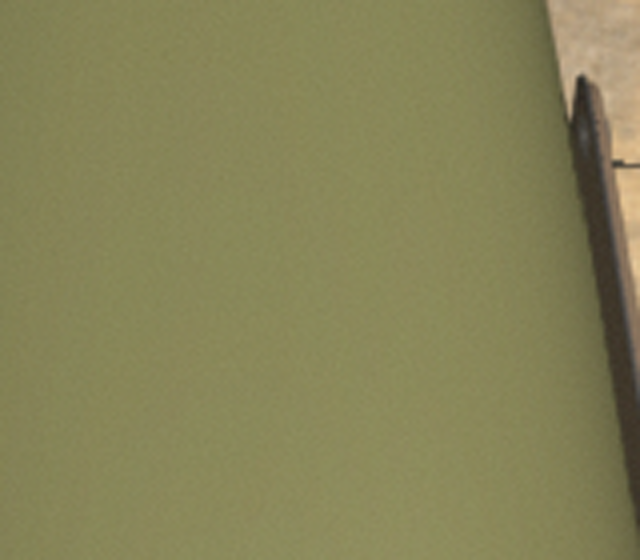

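The wrist view shows the whole base: cross at (406,108), tab pointer at (362,149), ring plate (318,226), bar (247,227), button (164,168), with the closed fingertips below. I'll cross-check the geometry with this view.

```bash
python3 - <<'E'
from h import *
c=bot.get_calibration('wrist')
Rb=np.array([[np.cos(TH),-np.sin(TH)],[np.sin(TH),np.cos(TH)]])
for n,px,z in [('cross',(406,108),.047),('square',(384,24),.047),('ring',(318,226),.047),('bar',(247,227),.047),('btn',(164,168),.067),('tab',(363,150),.092),('tabin',(349,144),.092),('tabout',(376,157),.092)]:
    X=ray(c,*px,z); q=Rb.T@(X[:2]-T); print(n,X,np.hypot(*q),np.degrees(np.arctan2(q[1],q[0])))
s=bot.read_state(); tip=np.array(s['tool_pos'])+np.array(s['eef_rot'])[:,1]*.173
R=np.array(s['eef_rot'])
for dx in (-.011,.011):
  for dz in (-.0145,.0145): print(proj(c,tip+R[:,0]*dx+R[:,2]*dz))
E
```

```text
cross [0.6147 0.1835 0.047 ] 0.12473196870742168 37.060389853277115
square [0.5432 0.2078 0.047 ] 0.1241743676051768 72.40479459838546
ring [0.6568 0.044  0.047 ] 0.12340668485395867 -34.8373024712154
bar [ 0.6113 -0.0158  0.047 ] 0.12251655658434263 -70.41954862367282
btn [ 0.5171 -0.0293  0.067 ] 0.11524233928461781 -117.52428616974206
tab [0.6142 0.1257 0.092 ] 0.08531233039856104 13.38530308398235
tabin [0.603  0.1194 0.092 ] 0.0724912611053352 13.424263254580385
tabout [0.6256 0.1309 0.092 ] 0.0978545482505594 12.724428104434944
[289.8995 230.7825]
[346.6446 230.8481]
[290.9455 269.6708]
[345.6048 269.7395]
```

>>> jog_arm --pt "-1 30 0 0 0 0 0" --pt "-2 65 0 0 0 0 0" --pt "-3 100 1 0 0 0 0" --pt "-3 120 1 0 0 0 0" --pt "-3 130 1 0 0 0 0" --pt "-3 133 1 0 0 0 0" --pt "-3 133 1 0 0 0 0"

```text
time: 2.55
tool_pos: [0.6232, 0.0743, 0.2417]
eef_rot: [[0.787, 0.001, 0.616], [-0.616, 0.0, 0.787], [0.001, -1.0, 0.001]]
contact_force: [-0.5, -0.3, 0.4]
finger_gap: 0.0002
```

```bash
python3 - <<'E'
from h import *
T[1]+=.001
a=TH+np.radians(36)
t=np.array([-np.sin(a),np.cos(a)])
print('end'); shift(base(.086,36)-.017*t,.065)
print('mid'); shift(base(.086,0),.065)
cv2.imwrite('pics/wrist2.png',bot.camera('wrist')[:,:,::-1])
E
```

```text
end
tip [0.6234 0.0743 0.0687] yaw -38.04935768618614 shift mm [-55.3653   3.6442  42.7146] F [-0.5233 -0.2733  0.4334] gap 0.00024895546878342194 t 2.55 q [ 0.1187  0.4695 -0.2063  0.8938  0.      0.7828]
mid
tip [0.6234 0.0743 0.0687] yaw -38.04935768618614 shift mm [-21.7759   3.6575  26.3717] F [-0.5233 -0.2733  0.4334] gap 0.00024895546878342194 t 2.55 q [ 0.1187  0.4695 -0.2063  0.8938  0.      0.7828]
```

View pics/wrist2.png

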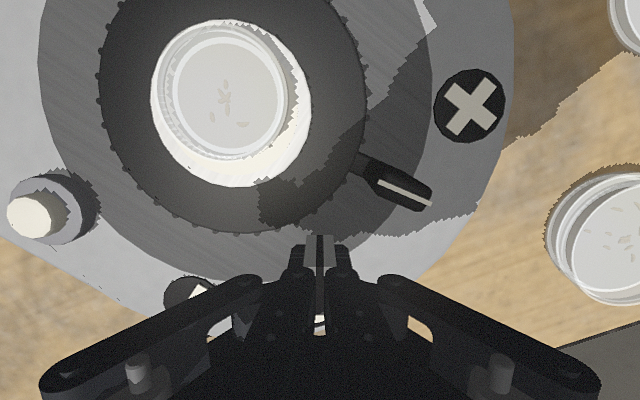

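>>> jog_arm --pt "0 3 18 0 0 0 0" --pt "0 4 37 0 0 0 0" --pt "-7 4 38 0 0 0 0" --pt "-13 4 38 0 0 0 0" --pt "-18 4 39 0 0 0 0" --pt "-22 4 39 0 0 0 0" --pt "-26 4 40 0 0 0 0" --pt "-30 4 40 0 0 0 0"

```text
time: 3.4
tool_pos: [0.6242, 0.1235, 0.2371]
eef_rot: [[0.787, 0.001, 0.617], [-0.617, -0.0, 0.787], [0.001, -1.0, 0.001]]
contact_force: [2.0, -1.3, 0.0]
finger_gap: 0.0003
```

```bash
python3 - <<'E'
from h import *
T[1]+=.001
a=TH+np.radians(36)
t=np.array([-np.sin(a),np.cos(a)])
shift(base(.086,36)-.017*t,.065)
cv2.imwrite('pics/wrist3.png',bot.camera('wrist')[:,:,::-1])
E
```

```text
tip [0.6244 0.1235 0.0641] yaw -38.128375430147976 shift mm [-25.812   -0.8724   3.381 ] F [ 2.0028 -1.3477  0.0493] gap 0.0003112384415311658 t 3.4 q [ 0.1955  0.4883 -0.1876  0.8939 -0.0003  0.8609]
```

View pics/wrist3.png

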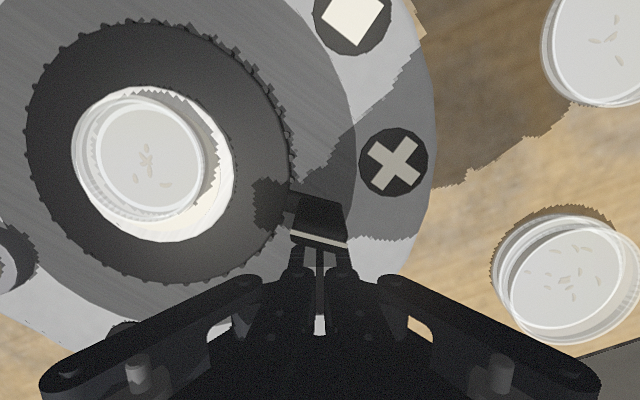

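Contact is made at about 2.4 N and the tab is turning (pointer line at ~(318,240)). I'll keep pushing gently.

>>> jog_arm --pt "-4 0 1 0 0 0 0" --pt "-8 0 1 0 0 0 0" --pt "-12 0 2 0 0 0 0" --pt "-16 0 2 0 0 0 0" --pt "-19 0 3 0 0 0 0" --pt "-21 0 3 0 0 0 0" --pt "-21 0 3 0 0 0 0"

```text
time: 4.15
tool_pos: [0.609, 0.1392, 0.2365]
eef_rot: [[0.787, -0.001, 0.617], [-0.617, 0.0, 0.787], [-0.001, -1.0, -0.0]]
contact_force: [0.5, -0.1, 0.1]
finger_gap: 0.0002
```

```bash
python3 - <<'E'
from h import *
T[1]+=.001
a=TH+np.radians(36)
t=np.array([-np.sin(a),np.cos(a)])
shift(base(.086,36)-.017*t,.065)
cv2.imwrite('pics/wrist4.png',bot.camera('wrist')[:,:,::-1])
E
```

```text
tip [0.6089 0.1393 0.0635] yaw -38.07598044521499 shift mm [-3.8946 -1.4489  0.526 ] F [ 0.4525 -0.1479  0.0599] gap 0.00019530497729072506 t 4.15 q [ 0.2246  0.4704 -0.218   0.8831  0.0005  0.8892]
```

View pics/wrist4.png

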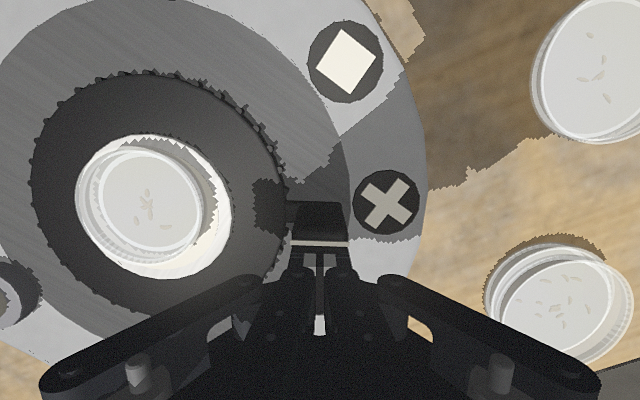

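```bash
python3 - <<'E'
from h import *
c=bot.get_calibration('wrist'); im=cv2.imread('pics/wrist4.png')
g=im.min(axis=2)[232:256,285:355]; m=(g>130).astype(np.uint8)
n,l,s,ce=cv2.connectedComponentsWithStats(m); print(s,ce)
i=1+np.argmax(s[1:,4]); ys,xs=np.nonzero(l==i)
p=np.polyfit(xs+285,ys+232,1); e=[ray(c,u,np.polyval(p,u),.092)[:2] for u in (xs.min()+285,xs.max()+285)]
X=ray(c,386,202,.047)[:2]; d=(e[1]-e[0])/np.linalg.norm(e[1]-e[0])
print(e,X); print('line ang',np.degrees(np.arctan2(d[1],d[0])))
mid=(e[0]+e[1])/2; v=X-mid; print('cross in tab frame x,y mm (by line)',v@d*1e3,(d[0]*v[1]-d[1]*v[0])*1e3)
for TT in (T,T+[0,.001]):
    q=mid-TT;w=X-TT; print(np.hypot(*q),np.degrees(np.arctan2(q[1],q[0])),np.degrees(np.arctan2(w[1],w[0])),'nominal',52.1)
E
```

```text
[[   0    0   70   24 1336]
 [   5    6   65   18  344]] [[32.1243 11.2979]
 [43.7267 12.2849]]
[array([0.5881, 0.1408]), array([0.6061, 0.1603])] [0.6148 0.1821]
line ang 47.21155145950078
cross in tab frame x,y mm (by line) 35.227967037078066 8.416209486927748
0.08796902796498847 49.46719101934013 52.72194863220165 nominal 52.1
0.08721141545312024 49.040229495409704 52.43959316645198 nominal 52.1
```

The tab is about 3° short, so I'll push ~3.5 mm more, then back away.

>>> jog_arm --pt "-2 0 0 0 0 0 0" --pt "-3.5 0 0 0 0 0 0" --pt "-3.5 0 0 0 0 0 0" --pt "-3.5 0 0 0 0 0 0" --pt "4 0 0 0 0 0 0" --pt "15 0 0 0 0 0 0" --pt "28 0 0 0 0 0 0" --pt "28 -20 0 0 0 0 0"

```text
time: 5.0
tool_pos: [0.632, 0.1199, 0.2543]
eef_rot: [[0.786, -0.004, 0.618], [-0.618, -0.001, 0.786], [-0.002, -1.0, -0.003]]
contact_force: [-0.7, 0.3, 0.1]
finger_gap: -0.0
```

>>> jog_arm --pt "0 -40 0 0 0 0 0" --pt "0 -80 0 0 0 0 0" --pt "0 -100 0 0 0 0 0" --pt "0 -100 0 0 0 0 0"

```text
time: 5.4
tool_pos: [0.6336, 0.1211, 0.3609]
eef_rot: [[0.786, 0.007, 0.618], [-0.618, 0.001, 0.786], [0.005, -1.0, 0.005]]
contact_force: [-0.5, -0.0, 0.2]
finger_gap: -0.0003
```

```bash
python3 - <<'E'
from h import *
shift([.5175,-.0315],.085)
cv2.imwrite('pics/wrist5.png',bot.camera('wrist')[:,:,::-1])
E
```

```text
tip [0.6348 0.1213 0.1879] yaw -38.15023685901642 shift mm [   1.7015  101.9285 -193.1211] F [-0.5307 -0.001   0.206 ] gap -0.00028909974001311813 t 5.4 q [ 0.1889  0.4134 -0.0052  1.1453 -0.0001  0.8547]
```

View pics/wrist5.png

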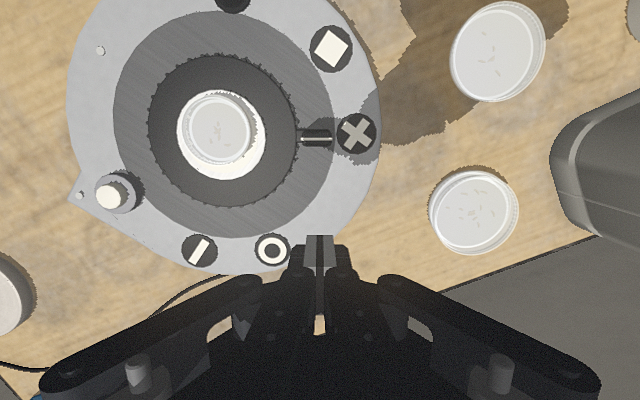

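```bash
python3 - <<'E'
from h import *
im=cv2.imread('pics/wrist5.png'); cv2.imwrite('pics/w5z.png',cv2.resize(im[90:190,260:400],None,fx=5,fy=5,interpolation=2))
c=bot.get_calibration('wrist')
X=ray(c,356.5,133,.047)[:2]
e=[ray(c,302,138.5,.092)[:2],ray(c,331,138,.092)[:2]]; mid=(e[0]+e[1])/2
d=(e[1]-e[0])/np.linalg.norm(e[1]-e[0]); print(e,X,np.degrees(np.arctan2(d[1],d[0])))
M={}
P=[('cross',356.5,133,36),('square',331,48.5,72),('ring',272,249.5,-36),('bar',199.5,250.5,-72)]
A=np.array([[.123*np.cos(np.radians(a)),.123*np.sin(np.radians(a))] for *_,a in P]);B=np.array([ray(c,u,v,.047)[:2] for _,u,v,_ in P])
am,bm=A.mean(0),B.mean(0);H=(A-am).T@(B-bm);th=np.arctan2(H[0,1]-H[1,0],H[0,0]+H[1,1]);R=np.array([[np.cos(th),-np.sin(th)],[np.sin(th),np.cos(th)]]);t=bm-R@am
print('base',t,np.degrees(th),(B-A@R.T-t)*1e3)
q=R.T@(mid-t);print('tab',np.hypot(*q),np.degrees(np.arctan2(q[1],q[0])))
print('btn',ray(c,108.5,193,.067), 'top est .5177 -.0331')
E
```

```text
[array([0.5851, 0.1428]), array([0.5988, 0.1609])] [0.613  0.1819] 52.866617223011296
base [0.5385 0.0848] 16.65279195315031 [[-0.1292 -0.6918]
 [ 0.7626 -1.2231]
 [-0.7821  0.4162]
 [ 0.1488  1.4987]]
tab 0.08574186898054292 34.78991713084775
btn [ 0.5151 -0.0273  0.067 ] top est .5177 -.0331
```

View pics/w5z.png

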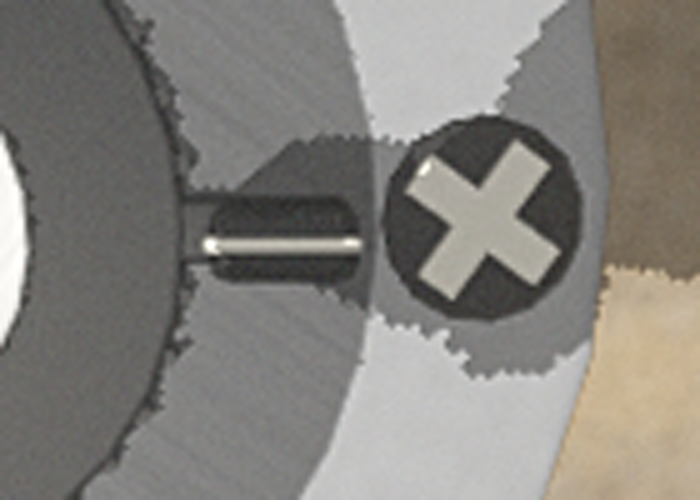

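The tab points at 34.8° with the cross at 36°, about 2.5 mm off at the plate, well within tolerance. Next I'll move high over to the button.

>>> jog_arm --pt "0 0 -40 0 0 0 0" --pt "0 0 -80 0 0 0 0" --pt "0 0 -120 0 0 0 0" --pt "1 0 -160 0 0 0 0" --pt "2 0 -192 0 0 0 0" --pt "2 0 -192 0 0 0 0" --pt "2 0 -192 0 0 0 0"

```text
time: 6.15
tool_pos: [0.5143, -0.0314, 0.3557]
eef_rot: [[0.786, -0.001, 0.619], [-0.619, 0.0, 0.786], [-0.001, -1.0, -0.001]]
contact_force: [-0.3, 0.0, -0.4]
finger_gap: -0.0
```

```bash
python3 - <<'E'
from h import *
shift([.517,-.0305],.085)
cv2.imwrite('pics/wrist6.png',bot.camera('wrist')[:,:,::-1])
c=bot.get_calibration('wrist')
for X in ([.5177,-.0331,.067],[.5171,-.0293,.067],[.5151,-.0273,.067]): print(proj(c,X))
E
```

```text
tip [ 0.5141 -0.0313  0.1827] yaw -38.20748798517602 shift mm [ 1.935  97.7024  2.5418] F [-0.2643  0.0424 -0.4023] gap -4.7632749787935014e-05 t 6.15 q [-0.0611  0.1821 -0.3311  1.0591  0.0003  0.6057]
[318.8822 199.8402]
[321.7955 196.8167]
[322.1819 193.7848]
```

View pics/wrist6.png

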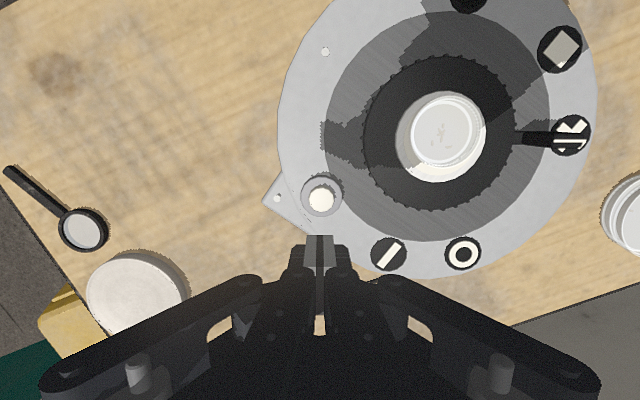

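Button seen at (321,199), consistent with (0.517,-0.032). I'll descend to ~10 mm above it.

>>> jog_arm --pt "2.5 35 2 0 0 0 0" --pt "2.5 70 2 0 0 0 0" --pt "2.5 95 2 0 0 0 0" --pt "2.5 105 2 0 0 0 0" --pt "2.5 106 2 0 0 0 0" --pt "2.5 106 2 0 0 0 0"

```text
time: 6.8
tool_pos: [0.5186, -0.0303, 0.2512]
eef_rot: [[0.787, 0.001, 0.617], [-0.617, 0.0, 0.787], [0.0, -1.0, 0.0]]
contact_force: [0.9, 0.0, 1.0]
finger_gap: 0.0
```

```bash
python3 - <<'E'
from h import *
shift([.5173,-.0315],.062)
for n in ['scene','wrist']:
    im=bot.camera(n)[:,:,::-1]
    if n=='scene': im=cv2.resize(im[150:270,250:390],None,fx=5,fy=5,interpolation=2)
    cv2.imwrite(f'pics/{n}7.png',im)
E
```

```text
tip [ 0.5187 -0.0303  0.0782] yaw -38.06275411301179 shift mm [-0.3646 16.2366 -1.8558] F [0.8929 0.0438 0.9514] gap 1.367499182540064e-05 t 6.8 q [-0.0583  0.2795 -0.4657  0.8249  0.0001  0.606 ]
```

View pics/scene7.png

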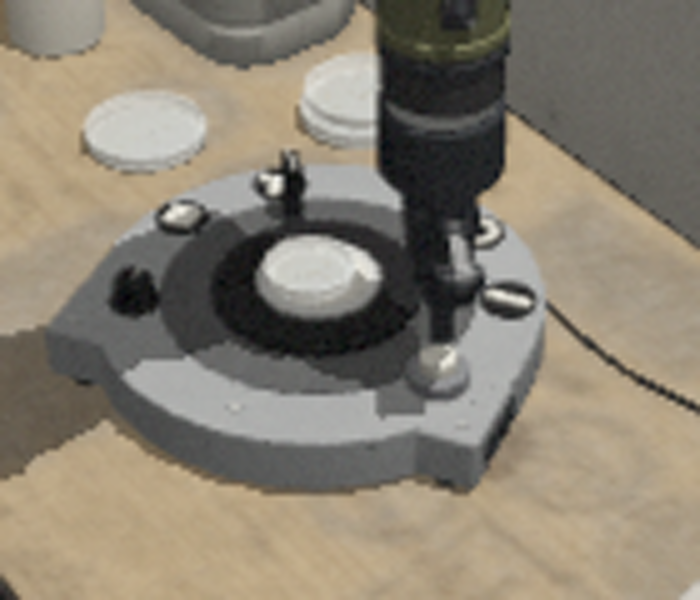

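View pics/wrist7.png

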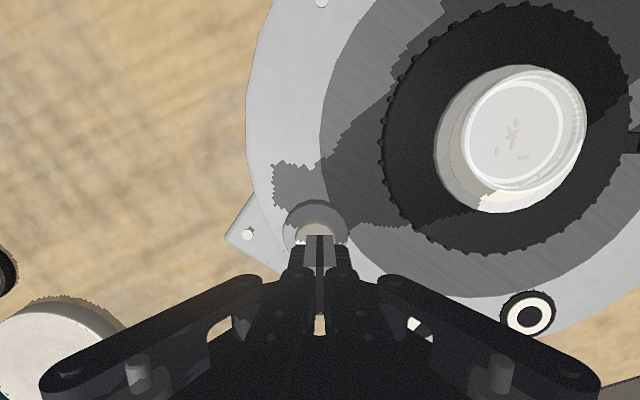

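>>> jog_arm --pt "0 4 -2 0 0 0 0" --pt "0 7 -2 0 0 0 0" --pt "0 9 -2 0 0 0 0" --pt "0 11 -2 0 0 0 0" --pt "0 12 -2 0 0 0 0" --pt "0 13 -2 0 0 0 0" --pt "0 13 -2 0 0 0 0"

```text
time: 7.6
tool_pos: [0.5166, -0.0323, 0.2377]
eef_rot: [[0.787, -0.0, 0.617], [-0.617, -0.0, 0.787], [0.0, -1.0, -0.0]]
contact_force: [-0.3, -0.0, 2.2]
finger_gap: -0.0001
```

>>> jog_arm --pt "0 1 0 0 0 0 0" --pt "0 2 0 0 0 0 0" --pt "0 3 0 0 0 0 0" --pt "0 3 0 0 0 0 0"

```text
time: 8.0
tool_pos: [0.5166, -0.0322, 0.2347]
eef_rot: [[0.787, 0.0, 0.617], [-0.617, -0.0, 0.787], [0.0, -1.0, -0.0]]
contact_force: [-0.6, -0.3, 4.0]
finger_gap: -0.0004
```

>>> jog_arm --pt "0 0.5 0 0 0 0 0" --pt "0 0.8 0 0 0 0 0" --pt "0 0.8 0 0 0 0 0"

```text
time: 8.3
tool_pos: [0.5166, -0.0322, 0.2344]
eef_rot: [[0.787, 0.0, 0.617], [-0.617, -0.0, 0.787], [0.0, -1.0, 0.0]]
contact_force: [-2.8, -1.2, 8.1]
finger_gap: 0.0002
```

Force jumped to about 8 N and the finger stopped moving down, so the button has bottomed. I'll release it and rise clear.

>>> jog_arm --pt "0 -3 0 0 0 0 0" --pt "0 -10 0 0 0 0 0" --pt "0 -30 0 0 0 0 0" --pt "0 -70 0 0 0 0 0" --pt "0 -110 0 0 0 0 0" --pt "0 -130 0 0 0 0 0" --pt "0 -130 0 0 0 0 0" --pt "0 -130 0 0 0 0 0"

```text
time: 9.1
tool_pos: [0.5166, -0.0321, 0.3639]
eef_rot: [[0.787, 0.001, 0.617], [-0.617, 0.0, 0.787], [0.0, -1.0, 0.001]]
contact_force: [-0.2, -0.8, -0.8]
finger_gap: 0.0003
```

```bash
python3 - <<'E'
from h import *
shift([.517,-.03],.19)
for n in ['scene','wrist']:
    im=bot.camera(n)[:,:,::-1]
    if n=='scene': im=cv2.resize(im[130:330,200:460],None,fx=3,fy=3,interpolation=2)
    cv2.imwrite(f'pics/{n}8.png',im)
c=bot.get_calibration('wrist')
for X in ([.5172,-.0318,.067],): print(proj(c,X))
print(proj(c,[*base(.098,36),.092]),proj(c,[*base(.074,36),.092]),proj(c,[*base(.123,36),.047]))
E
```

```text
tip [ 0.5167 -0.0321  0.1909] yaw -38.09658703042232 shift mm [-1.0573  0.8931  1.8321] F [-0.1807 -0.7741 -0.7792] gap 0.00031143845174949977 t 9.1 q [-0.0622  0.1801 -0.3142  1.0759  0.0002  0.6027]
[320.3068 195.2411]
[577.0186 137.4244] [546.6066 137.4957] [563.5519 134.6855]
```

View pics/scene8.png

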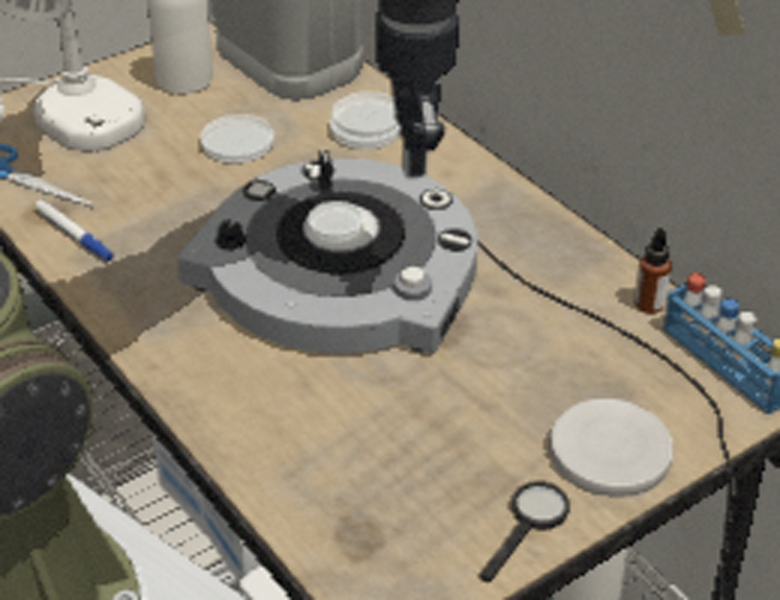

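View pics/wrist8.png

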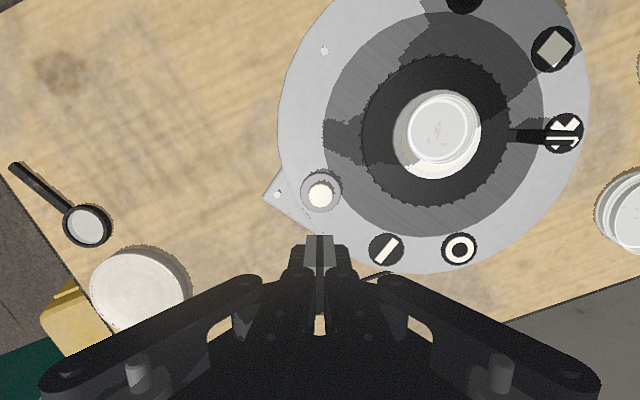

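The button is back up, at (320,195) where predicted. The tab still lies over the cross at (563,135), and the loose things haven't moved. Handing in.

```bash
python3 -c "
from station import bot
print(bot.job_done())"
```

```text
the job is handed in; nothing more can be done
None
```

I turned the selector tab to the cross plate, pressed the shutter button once and let it come back up, then handed the job in at about 9 s of the 54 s allowed. The hand-in gives no verdict, so the result rests on my own checks.

- **Tab:** I pushed it from about 13° to about 35° with the closed fingertips. The largest force I read during the push was about 2.4 N. The cross is at 36°, so the tab's line passes roughly 2–3 mm from its centre, against the 12 mm allowed. The last picture, after the button press, showed the tab still over the cross where expected.
- **Button:** The finger met the spring at about 2 N, then 4 N, then stopped going down at about 8 N, which I took as fully down. The picture afterwards showed the button up.
- **End state:** The stage dish and the loose things looked undisturbed in the last pictures, though I judged that by eye and did not measure each one. The gripper was about 12 cm above the button, touching nothing.

**Disagreements:**
- The top and wrist cameras differed by up to 6 mm on where the button was, so I used a point between them that a closer wrist view confirmed.
- An early reading of the tab's direction, taken while the finger was against it, was spoiled by a poor mask. I measured it again after backing away.

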